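Hang the empty parts tray on the slotted rack

TASK

Hang the empty blue parts tray on the bench rack above the tray that is already there: pass the two claws at its back through the top pair of slots in the uprights, then press it down until it is fully seated and the spring catch has snapped over its rear lip. Let go of it there, and do not disturb the tools and the tape roll lying on the bench.

Things in the scene. Friction and masses are not known exactly. Their poses are not given: they have to be found in the camera images.
- tray: Loose empty blue steel parts tray on the bench, 0.35 kg. Origin under the centre of its floor; z up, +x to its back (hook side), y along its width. Box 100 (x, -50 to 50) x 190 (y) mm, front 30, back 60 mm high. Two steel strips 22 mm wide stand on the back wall at y = +70 and -70 mm, their flat rear faces at x = 60 mm; each carries one claw. A divider 3 to 4 mm thick stands at y = 0.
- tray_grip (a point): Centre of the black grip bar on the tray's divider: tray x = 10, y = 0, z = 71 mm, above the tray's centre of mass; axes as the tray's. Bar 66 (x) x 14 (y) x 30 (z) mm, its top 86 mm above the tray's underside. Pinch it across y from above; 80 mm to either side are free (side walls 60 mm high at the back).
- hooks (a point): Midway between the tray's claws (at y = +70 and -70 mm), in the plane of the strips' rear faces, at the underside of the claws' necks (tray x = 60, z = 45 mm); axes as the tray's. Each claw is 5 mm thick in y: a neck 10 mm high goes back 5 mm, then a tooth hangs to 16 mm below this point, its front face 5 mm behind the plane at the neck and 6.5 mm at its end; its back 13 mm behind the plane.
- tray_lip (a point): Middle of the rear edge of the steel lip at the rim of the tray's back wall, on its top (tray x = 59, z = 60 mm); axes as the tray's. Lip 60 mm wide (y), 3 mm thick. The rack's spring catch snaps over it.
- rack: Fixed rack, turned about z only: grey base, two aluminium uprights 36 mm wide, 229 mm high at y = +70 and -70 mm, three slots in each, and a like tray with four bearing cones hung in the lowest slots (part of the rack; its grip's top at z = 111 mm). Origin on the bench midway between the uprights, in the plane of their slotted front faces; -x: side on which trays hang; +x: back.
- slots (a point): Where point hooks comes when the tray is home, with the same axes (as the rack's): midway between the two top slots, in the plane of the uprights' front faces, at the slots' lower edges, 180 mm above the bench. Each slot is 12 mm wide, 34 mm high (upward from here), in a web 4 mm thick, hollow behind. Seated, the tray has 1 to 2 mm of play and its front droops a few hundredths of a rad.
- catch_tip (a point): Front tip, on the flat underside, of the steel spring catch (26 mm wide, red tab at its back) on the bar between the uprights: at rest 6.4 mm in front of their front faces, 16.5 mm above point slots, 1.5 mm above the lip of a seated tray. The lip meets its sloped front 7 to 13 mm above home, pushes it back on the way down, and it snaps over the lip in the last 1 to 2 mm.
- catch (a joint): Travel of the spring catch in m: 0 = fully out (forward), up to 0.009 = pushed back. Spring 6 N at 0, 10 N at 6 mm; to press the tray past it takes some 8 to 20 N downward. Merely let go, the tray stays resting on the catch, 7 to 10 mm above home. Uprights and catch are smooth and oiled (low friction).
- caliper: Loose digital caliper lying on the bench, 64 x 225 x 12 mm; origin under its middle. Leave it alone.
- tape_roll: Loose brown tape roll lying flat, 93 mm across, 24 mm high; origin under its centre. Leave it alone.
- screwdriver: Loose screwdriver with blue handle, 26 x 214 x 24 mm; origin under its middle. Leave it alone.
- parts_brush: Loose brush with wooden handle, 36 x 196 x 12 mm; origin under its middle. Leave it alone.

How it is judged:
By the outcome, as a careful person would: the job done as asked, in the order asked, and still so for the second after the job is handed in, with the robot touching nothing.
It also fails if it takes over 48 s, if anything falls off the work surface, if the arm or the gripper's body presses on something with over 40 N, if the wrist force passes 120 N, or if a joint passes its speed limit or range.

ROBOT

A 6-joint arm with a two-finger parallel gripper is mounted at the origin on a cart in front of the work surface, level with it; the furniture and walls round the work are solid. World frame = base frame: x ahead of the robot, y to its left, z up, the work surface at z = 0. Lengths are in mm, angles in rad, forces in N, time in s.
With the tool pointing down it reaches from about 350 to 975 mm from the base axis. Payload 7.1 kg.
Tool frame: the origin (TCP) lies midway between the tips of the shut fingers; the grasp point (between the pads) lies 19 mm behind it (ctrl.grasp_offset is the distance from the TCP to the grasp point, in mm); z points along the fingers, y is the line along which they close (so a half turn about z gives the same grasp; the last joint's range is limited). The gripper opens to 88 mm and grips with 3 to 60 N. Pads are 20 mm wide; open, the fingers measure 115 mm over their backs; the gripper's body (75 mm by 178 mm) begins 61 mm behind the grasp point.
Start: joints at [1.111, 0.423, 1.63, -0, 1.089, -0.019], TCP at [266.632, 565.254, 222.675] pointing down, gripper open.
Joint ranges: [-3, 3], [-0.9, 2.11], [0.09, 2.58], [-1.31, 4.45], [0.11, 2.69], [-2.54, 2.54]. Speed limits (rad/s): [2.39, 2.39, 3.01, 3.14, 3.14, 3.14].

INTERFACE

Orientations are given as a rotation vector (axis times angle).
In Python, from workcell import ctrl gives the robot as it stands. The module is installed in compiled form; this text tells all that it offers.
- The arm moves only by the tool servo_tool, never from a script. Its argument "rows" is a list of rows, each a list of 7 numbers: the turn, a rotation vector about the tool's x, y, z as a fraction of full scale, then the shift along the tool's x, y, z as a fraction of full scale, then the finger opening in mm, from 0 to 87.8. A call has 1 to 10 rows; each row is the pose to reach, as a shift and turn from the pose commanded when the call began, along the tool's axes at that moment; what a row does not reach only later rows make up. Full scale, the value 1, is 20 cm for a shift and 1.5 rad for a turn. A row lasts 1/8 s, in which the tool goes at most 62.5 mm and 10.7 degrees, less where a joint would pass 70% of its speed; a pose out of reach is approached as far as the arm can. A call with a number of a shift or a turn outside -1 to 1 is refused whole. A call with a gripper value outside its range is refused whole. The fingers move at their own pace and stop on an object; the grip force is fixed at half the most. Time passes only in rows, so rows that repeat a pose let the fingers close. It gives the time, the measured TCP pose, the force, the opening and the grip force at its end, in the units of the state.
- ctrl.get_obs(): the state, without advancing time (a new reading comes with each control period).
- ctrl.get_image(name): name is "scene" or "side" or "wrist"; returns (picture, depth): 480x640x3 uint8, red, green, blue; 480x640 float32, mm along the optical axis (not along the pixel's ray), 0 where there is no reading.
- ctrl.camera_info(name): a dict with "intrinsics" (3x3 intrinsics, pixels), "k1" (the pictures are not rectified: a ray, as slopes to the right and down, at radius r is drawn at 1 + k1 r^2 times it, then the intrinsics apply), "R" (3x3) and "t" (3): a world point X has camera coordinates R X + t. Camera axes: x right, y down, z forward; pixel columns grow to the right and rows downward; lengths in mm; the calibration is good to about 2 mm. A picture is of the moment at which its call begins: read the wrist's pose just before it. camera_info takes no time and is no camera call; for the wrist camera it gives the pose at the moment of the call.
- ctrl.close_job(): hands the job in; it is judged then, once.
The state is a dict: "t": time; "qpos": joint angles; "qvel": joint speeds; "joint_torque": joint torques, N m; "ee_pos": TCP position; "orientation": TCP orientation; "ft_force": force on the tool from outside, world axes, zero at the start; "moment": the same for the moment, N m; "width": finger opening in mm; "grasp_force": force on a finger pad.
Only numpy, scipy, OpenCV 4.12 (cv2) and the standard library are available. Lean on these libraries where they do the work, as an engineer would, in place of code of your own. Each camera call takes 0.05 s, during which the arm holds its last target. There are 200 camera calls.

## Working session

There is one attempt and no reset: what is moved stays moved. The work goes in short steps, Python scripts to look and compute and a tool call to move; the robot and the scene stay as the last step left them, time stands still between calls to the robot, and variables do not carry over. Pictures are saved under pics/ and viewed, at most 10 in all, crops included, and the job is handed in when it is done.

Besides the shell and the picture viewer there is one more tool, called after "Emit:" as name([rows], argument=value, ...), one row to a line, values as JSON. servo_tool: Moves the arm, as the interface text tells. Its arguments: {"type":"object","properties":{"rows":{"type":"array","items":{"type":"array","items":{"type":"number"}}}},"required":["rows"]}

```bash
mkdir -p pics
cat > h.py <<'E'
import numpy as np, cv2
from workcell import ctrl
from scipy.spatial.transform import Rotation as Ro
def cam(n):
    c=ctrl.camera_info(n); return {k:(np.array(v,float) if k!='k1' else float(v)) for k,v in c.items() if k in('intrinsics','k1','R','t')}
def rays(c,uv):
    uv=np.atleast_2d(np.asarray(uv,float)); K=c['intrinsics']
    d=np.c_[(uv[:,0]-K[0,2])/K[0,0],(uv[:,1]-K[1,2])/K[1,1]]
    r=d.copy()
    for _ in range(20): r=d/(1+c['k1']*(r**2).sum(1,keepdims=True))
    return np.c_[r,np.ones(len(r))]
def pts(c,uv,depth):  # depth along axis
    r=rays(c,uv)*np.asarray(depth).reshape(-1,1)
    return (r-c['t'])@c['R']
def onplane(c,uv,z):
    d=rays(c,uv)@c['R']; o=-c['R'].T@c['t']
    return o+d*((z-o[2])/d[:,2])[:,None]
def cloud(c,D):
    v,u=np.mgrid[0:480,0:640]
    P=pts(c,np.c_[u.ravel(),v.ravel()],D.ravel()).reshape(480,640,3); P[D==0]=np.nan
    return P
def proj(c,X):
    p=np.atleast_2d(X)@c['R'].T+c['t']; r=p[:,:2]/p[:,2:]; r=r*(1+c['k1']*(r**2).sum(1,keepdims=True))
    K=c['intrinsics']; return np.c_[r[:,0]*K[0,0]+K[0,2],r[:,1]*K[1,1]+K[1,2]]
def save(n,im): cv2.imwrite('pics/'+n+'.png',im[...,::-1])
E
python3 - <<'E'
from h import *
for n in ('scene','side','wrist'):
    c=cam(n); im,D=ctrl.get_image(n); save(n+'0',im); np.savez(n+'0',im=im,D=D,**c)
    print(n,-c['R'].T@c['t'],c['R'][2],c['intrinsics'][0,0],(D>0).mean())
a=[cv2.imread(f'pics/{n}0.png') for n in('scene','side')]
o=ctrl.get_obs(); print(o)
E
```

```text
scene [  33.12973806 -682.34415535  826.11846622] [ 0.47498805  0.59853258 -0.6450931 ] 444.2029905781814 0.9962174479166667
side [  282.52396838 -1254.17540417   601.74176033] [ 0.19614538  0.92035538 -0.33833855] 511.02216433778966 0.9960546875
wrist [205.44507553 594.45425263 384.48197571] [ 0.2203638  -0.10527971 -0.96971954] 388.0632838844514 0.9747688802083333
{'t': 0.15, 'qpos': array([ 1.11101003e+00,  4.23695801e-01,  1.63044354e+00,  4.71961558e-06,
        1.08856287e+00, -1.90056769e-02]), 'qvel': array([ 0.00096701, -0.00247443, -0.00162787, -0.00042693, -0.00095235,
        0.00145573]), 'joint_torque': array([-2.03273949e-04, -5.44982171e+01, -2.73921329e+01,  6.43739523e-02,
        2.03733577e-02, -9.15055193e-05]), 'ee_pos': array([266.46086311, 564.92564724, 222.08907429]), 'orientation': array([-6.86730030e-01, -3.06534254e+00,  1.69148919e-03]), 'ft_force': array([ 0.86311984,  0.46455106, -0.05490879]), 'moment': array([-0.03173201,  0.03229492,  0.00534116]), 'grasp_force': 0.0, 'width': 87.61471316600256}
```

View pics/scene0.png

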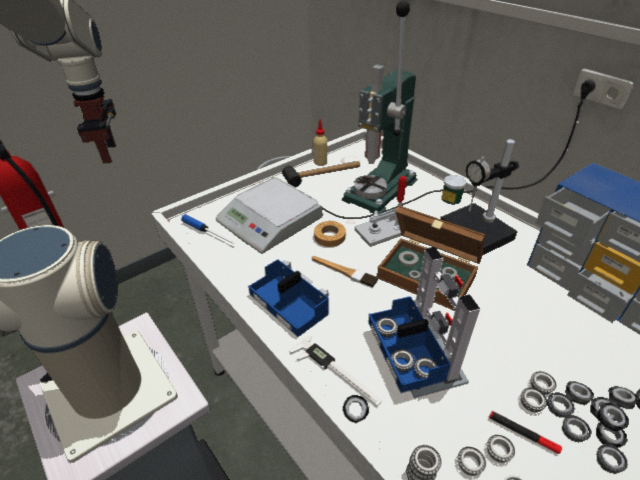

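View pics/side0.png

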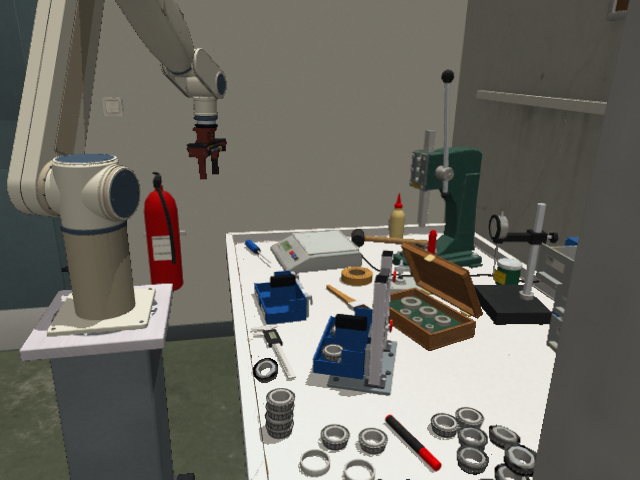

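Scene view: loose tray at about (288,297) with its black grip at (290,282); rack with its tray at (410,340), upright tops at (432,255) and (465,305); caliper, brush and tape lie round the tray.

Run:
```python
from h import *
for n in('scene','side'):
    f=np.load(n+'0.npz'); c={k:f[k] for k in('intrinsics','k1','R','t')}; im,D=f['im'],f['D']; P=cloud(c,D)
    hsv=cv2.cvtColor(im,cv2.COLOR_RGB2HSV)
    m=((hsv[...,0]>100)&(hsv[...,0]<125)&(hsv[...,1]>140)&(hsv[...,2]>40)).astype(np.uint8)
    k,l,s,_=cv2.connectedComponentsWithStats(m)
    print(n)
    for i in range(1,k):
        if s[i,4]<250: continue
        Q=P[l==i]; Q=Q[~np.isnan(Q[:,0])]; 
        print(s[i],np.nanpercentile(Q,[1,50,99],axis=0).round(0).tolist())
        q=Q[Q[:,2]>2]; r=cv2.minAreaRect(q[:,:2].astype(np.float32)); print('  rect',r)
    # black grip bars: z 60..115
    g=(hsv[...,2]<60)&(P[...,2]>55)&(P[...,2]<120)&(P[...,0]>300)&(P[...,0]<800)&(abs(P[...,1])<300)
    k,l,s,_=cv2.connectedComponentsWithStats(g.astype(np.uint8))
    for i in range(1,k):
        if s[i,4]<60: continue
        Q=P[l==i]; zt=np.percentile(Q[:,2],95); T=Q[Q[:,2]>zt-6]; print(' grip',s[i],zt.round(1),Q.mean(0).round(1),'top',T.mean(0).round(1),cv2.minAreaRect(T[:,:2].astype(np.float32)))
    # uprights
    g=(P[...,2]>135)&(P[...,2]<240)&(P[...,0]>350)&(P[...,0]<800)&(P[...,1]<100)&(P[...,1]>-350)
    k,l,s,_=cv2.connectedComponentsWithStats(g.astype(np.uint8))
    for i in range(1,k):
        if s[i,4]<60: continue
        Q=P[l==i]; zt=np.percentile(Q[:,2],98); T=Q[Q[:,2]>zt-5]; print(' upr',s[i],zt.round(1),'top',T.mean(0).round(1),cv2.minAreaRect(T[:,:2].astype(np.float32)))
```

```text
scene
[ 583  164   57   48 1196] [[1036.0, -503.0, 259.0], [1113.0, -443.0, 262.0], [1164.0, -352.0, 264.0]]
  rect ((1098.0709228515625, -423.81256103515625), (182.1385040283203, 121.85538482666016), 22.02480697631836)
[ 249  261   79   75 2770] [[377.0, -140.0, -0.0], [440.0, -50.0, 13.0], [484.0, 54.0, 60.0]]
  rect ((429.7335205078125, -43.80000305175781), (102.13443756103516, 193.4926300048828), 4.472864151000977)
[ 370  297   80   95 2837] [[456.0, -438.0, 25.0], [545.0, -350.0, 47.0], [614.0, -235.0, 85.0]]
  rect ((534.7706298828125, -333.0371398925781), (192.41964721679688, 100.7080078125), 66.69490814208984)
 grip [399 220  25  15 115] 118.3 [789.7 -98.4 103.3] top [ 787.3 -108.7  116. ] ((783.3240966796875, -115.59410858154297), (22.60955238342285, 59.41733169555664), 15.465922355651855)
 grip [278 272  23  22 271] 86.8 [438.  -46.6  76.3] top [438.7 -44.5  84.8] ((438.5303955078125, -42.953582763671875), (61.37836456298828, 15.801196098327637), 3.2683334350585938)
 grip [394 298  23  18 131] 80.7 [ 605.2 -273.2   68.7] top [ 606.3 -278.4   78.8] ((604.4615478515625, -270.
[... 801 characters left out ...]
789550781)
 grip [414 263  16  13  83] 117.9 [ 793.4 -104.6  106.4] top [ 791.7 -115.7  115.8] ((790.449462890625, -114.28956604003906), (6.868699550628662, 63.76313018798828), 15.679032325744629)
 grip [270 273  29  16 294] 86.0 [441.3 -45.8  72.5] top [440.4 -45.6  84.1] ((440.7113952636719, -43.90033721923828), (61.42790222167969, 14.607305526733398), 4.333127975463867)
 upr [400 242  58  32 635] 179.9 top [ 774.3 -174.2  177.4] ((771.5809936523438, -178.37847900390625), (22.7336483001709, 188.94833374023438), 18.72247314453125)
 upr [380 251  13  27 237] 231.3 top [ 627.3 -300.7  230. ] ((628.447509765625, -296.54693603515625), (39.801998138427734, 21.510805130004883), 66.20026397705078)
```

```bash
cat >> h.py <<'E'
def state():
    o=ctrl.get_obs(); return o,np.array(o['ee_pos']),Ro.from_rotvec(o['orientation'])
def move(p,yaw,flip=0):
    """tool down, tool y axis along (yaw+90deg) (flip: opposite)"""
    o,p0,R0=state(); y=np.array([-np.sin(yaw),np.cos(yaw),0])*(-1 if flip else 1); z=np.array([0,0,-1.])
    R1=Ro.from_matrix(np.c_[np.cross(y,z),y,z])
    print('turn',((R0.inv()*R1).as_rotvec()/1.5).round(4),'shift',(R0.inv().apply(np.array(p)-p0)/200).round(4),'deg',np.degrees((R0.inv()*R1).magnitude()).round(1))
E
python3 - <<'E'
from h import *
o,p,R=state(); print('tool axes',R.as_matrix().round(3)); c=cam('wrist'); print('cam in tool',R.inv().apply(-c['R'].T@c['t']-p).round(1),R.inv().apply(c['R'][2]).round(3),R.inv().apply(c['R'][0]).round(3))
A=[]
u=np.array([np.cos(-.407),np.sin(-.407),0]);w=np.array([-u[1],u[0],0])
for n in('scene','side'):
    f=np.load(n+'0.npz'); c={k:f[k] for k in('intrinsics','k1','R','t')}; P=cloud(c,f['D']).reshape(-1,3)
    P=P[(P[:,2]>100)&(P[:,2]<235)]
    C=np.array([600.3,-361.3,0]); a=(P-C)@u; b=(P-C)@w
    for s in(1,-1):
        k=(abs(b-70*s)<24)&(abs(a)<40)
        t=k&(P[:,2]>226.5); print(n,s,k.sum(),'tops',t.sum(),np.percentile(P[t,2],50) if t.any() else 0,'a',np.percentile(a[t],[2,98]).round(1) if t.any() else 0,'b',np.percentile(b[t],[2,98]).round(1) if t.any() else 0)
        e=k&(P[:,2]>130)&(P[:,2]<224)
        # front face: min a per b-bin
        print('  front a pct',np.percentile(a[e],[2,10,25,50]).round(1),'b',np.percentile(b[e],[2,98]).round(1))
move([440,-43,260],.078); move([440,-43,260],.078,1)
E
```

```text
tool axes [[-0.904  0.427 -0.   ]
 [ 0.427  0.904 -0.001]
 [ 0.    -0.001 -1.   ]]
cam in tool [  67.8    0.5 -162.5] [-0.244  0.     0.97 ] [-0.001  1.    -0.   ]
scene 1 939 tops 152 230.19325824286503 a [-10.5  11. ] b [52.  88.4]
  front a pct [-10.7 -10.1  -9.5  -7.9] b [49.8 88.4]
scene -1 1241 tops 217 229.87783305942224 a [-9.9 11.6] b [-88.5 -52.4]
  front a pct [-10.6  -9.9  -9.4  -8.3] b [-89.4 -51.4]
side 1 309 tops 79 230.09707428426069 a [-10.   10.7] b [51.8 87.7]
  front a pct [-9.6 -6.8 -0.6  7.5] b [49.6 91.2]
side -1 895 tops 118 230.2408368821497 a [-9.9 11. ] b [-89.4 -51.6]
  front a pct [-10.2  -8.3  -4.8   1.2] b [-90.1 -50.2]
turn [-7.000e-04 -2.000e-04 -3.459e-01] shift [-2.0816 -2.3791 -0.187 ] deg 29.7
turn [-3.0000e-04  1.0000e-03  1.7485e+00] shift [-2.0816 -2.3791 -0.187 ] deg 150.3
```

Emit:
servo_tool([
  [0,0,0,-0.2,-0.23,-0.06,87],
  [0,0,0,-0.4,-0.46,-0.12,87],
  [0,0,0,-0.6,-0.69,-0.19,87],
  [0,0,0,-0.8,-0.9,-0.19,87],
  [0,0,0,-0.95,-1,-0.19,87],
  [0,0,0,-1,-1,-0.19,87],
])

```text
t: 0.9
ee_pos: [362.7, 297.5, 260.8]
orientation: [0.691, 3.065, 0.0]
ft_force: [0.1, -0.7, 0.2]
width: 87.1
grasp_force: 0.0
```

Emit:
servo_tool([
  [0,0,0,-0.2,-0.23,0,87],
  [0,0,0,-0.4,-0.46,0,87],
  [0,0,0,-0.6,-0.69,0,87],
  [0,0,0,-0.8,-0.9,0,87],
  [0,0,0,-0.95,-1,0,87],
  [0,0,0,-1,-1,0,87],
])

```text
t: 1.65
ee_pos: [459.0, 32.1, 260.6]
orientation: [0.691, 3.065, 0.0]
ft_force: [0.1, 0.3, -0.4]
width: 87.3
grasp_force: 0.0
```

Emit:
servo_tool([
  [0,0,-0.1,-0.08,-0.2,0,87],
  [0,0,-0.2,-0.08,-0.38,0,87],
  [0,0,-0.3,-0.08,-0.38,0,87],
  [0,0,-0.346,-0.08,-0.38,0,87],
  [0,0,-0.346,-0.08,-0.38,0,87],
  [0,0,-0.346,-0.08,-0.38,0,87],
])

```text
t: 2.4
ee_pos: [440.0, -41.8, 260.6]
orientation: [0.122, -3.139, -0.0]
ft_force: [0.1, -0.5, -0.0]
width: 86.9
grasp_force: 0.0
```

Run:
```python
from h import *
o,p,R=state(); print(o['t'],p,o['qpos'].round(2))
c=cam('wrist'); im,D=ctrl.get_image('wrist'); save('w1',im); P=cloud(c,D); np.savez('w1',im=im,D=D,**c)
hsv=cv2.cvtColor(im,cv2.COLOR_RGB2HSV)
ok=(P[...,0]>370)&(P[...,0]<510)&(P[...,1]>-160)&(P[...,1]<75)
m=(hsv[...,0]>100)&(hsv[...,0]<125)&(hsv[...,1]>140)&(P[...,2]>3)&ok
q=P[m]; print('blue',m.sum(),cv2.minAreaRect(q[:,:2].astype(np.float32)))
for lo,hi in((22,70),(40,70)):
  q=P[m&(P[...,2]>lo)&(P[...,2]<hi)]; print(lo,cv2.minAreaRect(q[:,:2].astype(np.float32)),np.percentile(q[:,2],98))
g=(hsv[...,2]<70)&(P[...,2]>82)&(P[...,2]<92)&ok; q=P[g]; print('grip',g.sum(),cv2.minAreaRect(q[:,:2].astype(np.float32)),np.median(q[:,2]))
```

```text
2.4 [440.00096299 -41.83682721 260.57404086] [-0.12  0.1   1.98  0.    1.07 -1.77]
blue 15357 ((430.9364929199219, -41.72660827636719), (100.42069244384766, 188.62582397460938), 4.418088912963867)
22 ((430.9364929199219, -41.72660827636719), (100.42069244384766, 188.62582397460938), 4.418088912963867) 61.247479735498025
40 ((444.5771789550781, -40.77161407470703), (72.93757629394531, 188.42019653320312), 4.349905014038086) 61.60348171746067
grip 1058 ((440.384521484375, -40.984397888183594), (64.29092407226562, 12.742501258850098), 4.4931159019470215) 86.095720771368
```

View pics/w1.png

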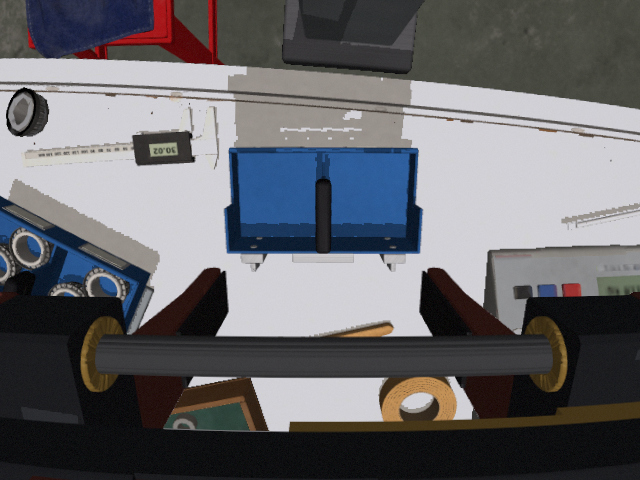

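Wrist view: tray seen from above with grip at (323,215), claws at (252,262) and (393,262); it is clear between the open fingers. Tray yaw 0.078, grip at (440.4, −41).

Emit:
servo_tool([
  [0,0,0,0,0.003,0.25,87],
  [0,0,0,0,0.003,0.5,87],
  [0,0,0,0,0.003,0.75,87],
  [0,0,0,0,0.003,0.95,87],
  [0,0,0,0,0.003,1,87],
  [0,0,0,0,0.003,1,87],
])

```text
t: 3.2
ee_pos: [439.9, -42.0, 60.8]
orientation: [0.123, -3.139, -0.0]
ft_force: [0.5, 0.2, 0.1]
width: 86.9
grasp_force: 0.0
```

Emit:
servo_tool([
  [0,0,0,0,0,0.032,87],
  [0,0,0,0,0,0.032,50],
  [0,0,0,0,0,0.032,20],
  [0,0,0,0,0,0.032,0],
  [0,0,0,0,0,0.032,0],
  [0,0,0,0,0,0.032,0],
  [0,0,0,0,0,0.032,0],
  [0,0,0,0,0,0.032,0],
])

```text
t: 4.2
ee_pos: [439.7, -42.1, 54.2]
orientation: [0.123, -3.139, -0.0]
ft_force: [0.8, -0.3, -0.2]
width: 20.3
grasp_force: 0.0
```

Emit:
servo_tool([
  [0,0,0,0,0,0,0],
  [0,0,0,0,0,0,0],
  [0,0,0,0,0,0,0],
  [0,0,0,0,0,0,0],
  [0,0,0,0,0,0,0],
])

```text
t: 4.82
ee_pos: [439.7, -42.1, 54.3]
orientation: [0.123, -3.139, 0.0]
ft_force: [1.4, -0.2, -1.2]
width: 14.1
grasp_force: 30.0
```

Emit:
servo_tool([
  [0,0,0,0,0,-0.1,0],
  [0,0,0,0,0,-0.3,0],
  [0,0,0,0,0,-0.5,0],
  [0,0,0,0,0,-0.7,0],
  [0,0,0,0,0,-0.9,0],
  [0,0,0,0,0,-0.95,0],
  [0,0,0,0,0,-0.95,0],
])

```text
t: 5.7
ee_pos: [439.3, -42.1, 243.7]
orientation: [0.123, -3.139, -0.0]
ft_force: [0.7, 0.3, -4.0]
width: 13.9
grasp_force: 30.0
```

Run:
```python
from h import *
yaw=-.407;u=np.array([np.cos(yaw),np.sin(yaw),0]);O=np.array([590.9,-357.3,0])
# hooks at rack x=-60, grip is 50 in front of hooks -> TCP at rack x=-110; hooks z=200 -> tray z 155 -> TCP ~155+53.5
p=O-115*u; p[2]=225; print(p); move(p,yaw)
```

```text
[ 485.29405997 -311.77653977  225.        ]
turn [ 0.000e+00 -2.000e-04  3.235e-01] shift [-0.1237 -1.3624  0.0933] deg 27.8
```

Emit:
servo_tool([
  [0,0,0.1,-0.02,-0.2,0,0],
  [0,0,0.2,-0.04,-0.4,0,0],
  [0,0,0.3,-0.06,-0.6,0,0],
  [0,0,0.3235,-0.08,-0.8,0,0],
  [0,0,0.3235,-0.1237,-0.95,0,0],
  [0,0,0.3235,-0.1237,-0.95,0,0],
])

```text
t: 6.45
ee_pos: [478.7, -230.9, 241.6]
orientation: [-0.638, -3.073, -0.001]
ft_force: [-1.0, 0.6, -3.7]
width: 13.9
grasp_force: 30.0
```

Run:
```python
from h import *
move([485.3,-311.8,225],-.407)
```

```text
turn [ 0.     -0.0024 -0.0016] shift [-0.1917 -0.358   0.0822] deg 0.2
```

Emit:
servo_tool([
  [0,0,0,-0.1,-0.18,0.08,0],
  [0,0,0,-0.19,-0.33,0.08,0],
  [0,0,0,-0.19,-0.358,0.08,0],
  [0,0,0,-0.19,-0.358,0.08,0],
])

```text
t: 6.95
ee_pos: [484.7, -309.2, 226.8]
orientation: [-0.635, -3.074, -0.002]
ft_force: [0.3, 0.2, -3.6]
width: 13.8
grasp_force: 30.0
```

Run:
```python
from h import *
o,p,R=state(); print(o['t'],p,o['orientation'])
for n in('wrist','scene'):
    c=cam(n); im,D=ctrl.get_image(n); np.savez(n+'2',im=im,D=D,**c); save(n+'2',im)
s=cv2.imread('pics/scene2.png')[180:420,330:530]; cv2.imwrite('pics/scene2c.png',cv2.resize(s,None,fx=2.5,fy=2.5))
```

```text
6.95 [ 484.7329211  -309.22887609  226.78293659] [-6.34948977e-01 -3.07382214e+00 -2.47397350e-03]
```

View pics/wrist2.png

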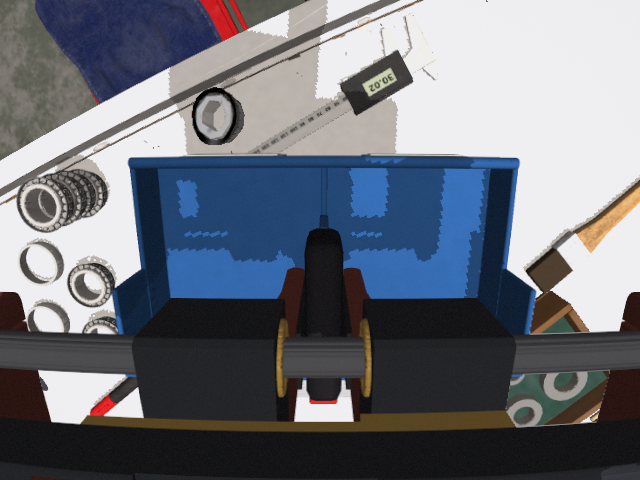

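View pics/scene2c.png

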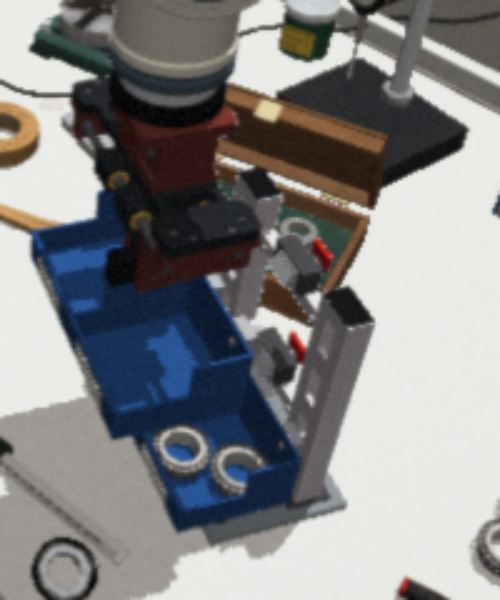

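Wrist view: tray held square, rims at x≈130–518, back/rack hidden by the gripper. Scene crop: tray at (150,330) in front of and above the rack tray, slots visible in the near upright at (315,350). I measure tray against rack in the same cameras.

```bash
cat > m.py <<'E'
from h import *
import sys
yaw=-.407;u=np.array([np.cos(yaw),np.sin(yaw),0]);w=np.array([-u[1],u[0],0]);O=np.array([590.9,-357.3,0])
def rack(P): d=P-O; return np.stack([d@u,d@w,P[...,2]],-1)
def meas(n,im,D,c):
    P=rack(cloud(c,D)); hsv=cv2.cvtColor(im,cv2.COLOR_RGB2HSV)
    m=(hsv[...,0]>100)&(hsv[...,0]<125)&(hsv[...,1]>130)&(P[...,2]>130)&(P[...,0]<20)&(P[...,0]>-230)&(abs(P[...,1])<130)
    q=P[m]; print(n,len(q),'rect',cv2.minAreaRect(q[:,:2].astype(np.float32)),'z',np.percentile(q[:,2],[1,50,99]).round(1))
    # floor plane: iterative
    z0=np.percentile(q[:,2],5); f=q[(q[:,2]<z0+6)]
    for _ in range(6):
        A=np.c_[f[:,0]+110,f[:,1],np.ones(len(f))]; s=np.linalg.lstsq(A,f[:,2],rcond=None)[0]
        r=q[:,2]-np.c_[q[:,0]+110,q[:,1],np.ones(len(q))]@s; f=q[abs(r)<2.5]
    print('  floor n',len(f),'slope a,b',s[:2].round(4),'z',s[2].round(1))
    # rims
    for nm,sel in(('b+',q[:,1]>60),('b-',q[:,1]<-60)): 
        t=q[sel]; print('  ',nm,'a',np.percentile(t[:,0],[.5,99.5]).round(1),'b',np.percentile(t[:,1],[.5,99.5]).round(1),'ztop',np.percentile(t[:,2],99.5).round(1))
    for s in(1,-1):
        k=(P[...,2]>227)&(P[...,2]<233)&(abs(P[...,0]-10)<16)&(abs(P[...,1]-70*s)<24); t=P[k]
        if len(t)>20: print('  upright',s,'a',np.percentile(t[:,0],[2,98]).round(1),'b',np.percentile(t[:,1],[2,98]).round(1),np.median(t[:,2]).round(1))
if __name__=='__main__':
    o,p,R=state(); print('t',o['t'],'tcp rack',rack(p).round(1),'F',o['ft_force'].round(1),'yaw',np.arctan2(*R.as_matrix()[:2,0][::-1]).round(4),'z',R.as_matrix()[:,2].round(4))
    for n in sys.argv[1:]:
        c=cam(n); im,D=ctrl.get_image(n); np.savez(n+'_l',im=im,D=D,**c); meas(n,im,D,c)
E
python3 m.py side scene wrist
```

```text
t 7.05 tcp rack [-116.2    2.5  227.6] F [-0.7  0.  -3.4] yaw 2.7352 z [-0.0014  0.0013 -1.    ]
side 2240 rect ((-125.14408874511719, 2.0550003051757812), (99.58030700683594, 197.95579528808594), 0.12092258781194687) z [175.7 200.4 233.6]
  floor n 255 slope a,b [ 0.0084 -0.0172] z 177.2
   b+ a [-174.3  -76.5] b [61.1 99.3] ztop 234.0
   b- a [-173.   -75.5] b [-95.7 -63.9] ztop 233.8
  upright 1 a [ 0.2 21. ] b [50.6 87.8] 230.1
  upright -1 a [ 0.4 21.2] b [-88.3 -52. ] 230.5
scene 4288 rect ((-122.49996948242188, 0.7790756225585938), (107.56768035888672, 192.9510040283203), 0.35431432723999023) z [174.  184.7 257.2]
  floor n 1823 slope a,b [-0.      0.0022] z 176.5
   b+ a [-175.4  -93.6] b [60.6 97. ] ztop 229.3
   b- a [-175.3  -75.1] b [-94.6 -60.4] ztop 234.3
  upright 1 a [ 0.2 22. ] b [51.8 87.6] 230.0
  upright -1 a [-0.1 22.4] b [-88.  -51.6] 229.9
wrist 52879 rect ((-125.71388244628906, 3.1922378540039062), (100.5184326171875, 189.94078063964844), 0.21185347437858582) z [176.  177.7 233.9]
  floor n 37671 slope a,b [0.0003 0.0007] z 177.4
   b+ a [-175.3  -92.4] b [60.3 97.1] ztop 234.5
   b- a [-175.2  -92.2] b [-90.9 -60.2] ztop 234.5
```

Emit:
servo_tool([
  [0,0,0,-0.06,-0.01,0.04,0],
  [0,0,0,-0.12,-0.01,0.092,0],
  [0,0,0,-0.18,-0.01,0.092,0],
  [0,0,0,-0.24,-0.01,0.092,0],
  [0,0,0,-0.24,-0.01,0.092,0],
  [0,0,0,-0.24,-0.01,0.092,0],
])

```text
t: 7.95
ee_pos: [528.9, -331.2, 209.9]
orientation: [-0.635, -3.076, -0.0]
ft_force: [0.1, 0.3, -3.6]
width: 14.0
grasp_force: 30.0
```

```bash
python3 m.py side scene
python3 - <<'E'
from h import *
a=np.load('side_l.npz')['im'][240:345,320:430]; b=np.load('scene_l.npz')['im'][245:360,400:510]
save('near',np.hstack([cv2.resize(a,(400,382)),cv2.resize(b,(400,382))]))
E
```

```text
t 7.95 tcp rack [-67.3  -0.6 209.9] F [ 0.1  0.3 -3.6] yaw 2.7345 z [-4.e-04  2.e-04 -1.e+00]
side 2374 rect ((-76.35330200195312, -0.9234237670898438), (99.28485107421875, 197.11172485351562), 0.23646371066570282) z [157.5 181.8 216. ]
  floor n 318 slope a,b [ 0.0109 -0.0127] z 159.1
   b+ a [-125.4  -27.3] b [60.4 96.3] ztop 216.6
   b- a [-124.5  -26.7] b [-98.9 -63.5] ztop 216.1
  upright 1 a [ 0.2 21. ] b [50.6 87.2] 230.3
  upright -1 a [ 0.6 21. ] b [-88.6 -51.3] 230.6
scene 4263 rect ((-77.55257415771484, -1.7842864990234375), (101.87847137451172, 193.42465209960938), 0.6464106440544128) z [155.9 166.8 234.6]
  floor n 1761 slope a,b [0.0009 0.0018] z 158.5
   b+ a [-126.9  -39.2] b [60.4 93.6] ztop 214.0
   b- a [-127.1  -27.2] b [-97.7 -60.3] ztop 216.3
  upright -1 a [ 0.3 22. ] b [-88.4 -52.5] 230.0
```

View pics/near.png

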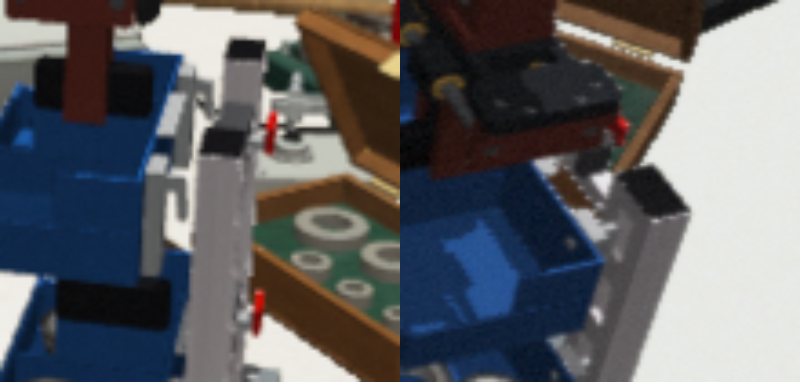

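Near view: claw visible at left panel (180,195), just in front of the near upright, level with the top slot; offsets about −1 mm in y. Correct by +1 mm and advance gently.

Emit:
servo_tool([
  [0,0,0,0,0.005,0.003,0],
  [0,0,0,-0.02,0.005,0.003,0],
  [0,0,0,-0.04,0.005,0.003,0],
  [0,0,0,-0.055,0.005,0.003,0],
  [0,0,0,-0.07,0.005,0.003,0],
  [0,0,0,-0.07,0.005,0.003,0],
])

```text
t: 8.8
ee_pos: [542.5, -336.0, 209.2]
orientation: [-0.635, -3.077, -0.0]
ft_force: [0.6, -0.1, -4.3]
width: 13.8
grasp_force: 30.0
```

```bash
python3 m.py side
```

```text
t 8.8 tcp rack [-52.9   0.4 209.2] F [ 0.6 -0.1 -4.3] yaw 2.7346 z [-0.  0. -1.]
side 2403 rect ((-56.49503707885742, -2.1481552124023438), (111.6130599975586, 198.3037109375), 0.578046977519989) z [156.8 180.9 215.4]
  floor n 330 slope a,b [ 0.0023 -0.0069] z 158.4
   b+ a [-111.5  -13.2] b [60.7 97. ] ztop 215.7
   b- a [-109.7  -12.4] b [-98.2 -65.3] ztop 215.5
  upright 1 a [-0.  21.1] b [51.3 86.6] 230.3
  upright -1 a [ 0.3 21.2] b [-89.3 -50. ] 230.4
```

Emit:
servo_tool([
  [0,0,0,-0.007,0,0,0],
  [0,0,0,-0.013,0,0,0],
  [0,0,0,-0.017,0,0,0],
  [0,0,0,-0.017,0,0,0],
])

```text
t: 9.35
ee_pos: [544.4, -336.7, 208.9]
orientation: [-0.635, -3.074, -0.001]
ft_force: [-4.8, 1.8, -2.0]
width: 14.0
grasp_force: 30.0
```

Contact at the expected depth (strips on the faces, ~5 N). Now down.

Emit:
servo_tool([
  [0,0,0,0,0,0.01,0],
  [0,0,0,0,0,0.02,0],
  [0,0,0,0,0,0.03,0],
  [0,0,0,0,0,0.04,0],
  [0,0,0,0,0,0.04,0],
])

```text
t: 9.98
ee_pos: [544.4, -336.8, 201.3]
orientation: [-0.635, -3.074, -0.001]
ft_force: [-5.1, 2.7, 1.3]
width: 14.1
grasp_force: 30.0
```

Emit:
servo_tool([
  [0,0,0,0,0,0.01,0],
  [0,0,0,0,0,0.02,0],
  [0,0,0,0,0,0.03,0],
  [0,0,0,0,0,0.03,0],
])

```text
t: 10.48
ee_pos: [544.3, -336.8, 196.2]
orientation: [-0.635, -3.075, -0.001]
ft_force: [-7.8, 3.9, 5.1]
width: 14.4
grasp_force: 30.0
```

Emit:
servo_tool([
  [0,0,0,0,0,0.01,0],
  [0,0,0,0,0,0.018,0],
  [0,0,0,0,0,0.026,0],
  [0,0,0,0,0,0.026,0],
])

```text
t: 10.98
ee_pos: [544.7, -336.8, 189.6]
orientation: [-0.635, -3.075, -0.001]
ft_force: [-5.5, 2.4, -3.8]
width: 14.1
grasp_force: 30.0
```

```bash
python3 m.py side scene
```

```text
t 10.975 tcp rack [-50.6   0.5 189.6] F [-5.5  2.4 -3.8] yaw 2.7344 z [-0.0019  0.0011 -1.    ]
side 2439 rect ((-57.8321533203125, 0.2692718505859375), (198.3195037841797, 102.82312774658203), 89.76277923583984) z [137.3 160.7 195.8]
  floor n 354 slope a,b [-0.0052 -0.0063] z 139.0
   b+ a [-108.4  -11.1] b [61.3 98.3] ztop 196.1
   b- a [-108.3  -10.6] b [-97.9 -63.8] ztop 195.7
  upright 1 a [ 0.1 21. ] b [51.1 87.1] 230.4
  upright -1 a [ 0.5 21.2] b [-88.8 -52.2] 230.4
scene 4147 rect ((-55.78824234008789, -0.9823379516601562), (111.75438690185547, 192.5732421875), 0.12067022174596786) z [135.8 146.3 210.2]
  floor n 1765 slope a,b [-0.0048  0.0026] z 138.4
   b+ a [-110.7  -19.5] b [60.4 94.9] ztop 193.5
   b- a [-110.8  -10.8] b [-96.8 -60.3] ztop 196.1
  upright -1 a [ 0.4 21.9] b [-87.8 -52.7] 229.9
```

Downward force dropped as it passed the catch; push a little more to confirm the hard stop.

Emit:
servo_tool([
  [0,0,0,0.004,0,0.006,0],
  [0,0,0,0.006,0,0.012,0],
  [0,0,0,0.006,0,0.016,0],
  [0,0,0,0.006,0,0.016,0],
])

```text
t: 11.58
ee_pos: [544.6, -336.8, 189.0]
orientation: [0.635, 3.075, -0.0]
ft_force: [-9.1, 4.9, 11.4]
width: 14.0
grasp_force: 30.0
```

Emit:
servo_tool([
  [0,0,0,0.004,0,-0.01,0],
  [0,0,0,0.004,0,-0.016,0],
  [0,0,0,0.004,0,-0.025,0],
  [0,0,0,0.004,0,-0.025,0],
])

```text
t: 12.08
ee_pos: [543.6, -336.4, 190.9]
orientation: [-0.635, -3.076, -0.0]
ft_force: [3.5, -1.9, -11.4]
width: 14.2
grasp_force: 30.0
```

The upward tug is resisted at +1.9 mm: the catch is over the lip. Press back down lightly and release.

Emit:
servo_tool([
  [0,0,0,-0.003,0,0.01,0],
  [0,0,0,-0.003,0,0.016,0],
  [0,0,0,-0.003,0,0.018,0],
  [0,0,0,-0.003,0,0.018,25],
  [0,0,0,-0.003,0,0.018,45],
  [0,0,0,-0.003,0,0.018,60],
  [0,0,0,-0.003,0,0.018,60],
  [0,0,0,-0.003,0,0.018,60],
  [0,0,0,-0.003,0,0.018,60],
])

```text
t: 13.2
ee_pos: [544.2, -336.7, 188.3]
orientation: [0.635, 3.077, -0.0]
ft_force: [0.0, -0.2, 0.2]
width: 59.8
grasp_force: 0.0
```

Emit:
servo_tool([
  [0,0,0,0,0,-0.1,60],
  [0,0,0,0,0,-0.3,60],
  [0,0,0,0,0,-0.5,60],
  [0,0,0,0.2,0,-0.7,60],
  [0,0,0,0.4,0,-0.7,60],
  [0,0,0,0.6,0,-0.7,60],
  [0,0,0,0.6,0,-0.7,60],
  [0,0,0,0.6,0,-0.7,60],
])

```text
t: 14.2
ee_pos: [434.8, -289.7, 329.7]
orientation: [0.635, 3.074, -0.002]
ft_force: [0.7, 0.3, 0.2]
width: 59.9
grasp_force: 0.0
```

```bash
python3 m.py side scene
python3 - <<'E'
from h import *
a=np.load('side_l.npz')['im'][225:400,230:440]; b=np.load('scene_l.npz')['im'][180:400,240:504]
save('end',np.hstack([cv2.resize(a,(400,333)),cv2.resize(b,(400,333))]))
E
```

```text
t 14.2 tcp rack [-1.701e+02  3.000e-01  3.297e+02] F [0.7 0.3 0.2] yaw 2.7344 z [ 0.0022 -0.0014 -1.    ]
side 2468 rect ((-80.88300323486328, -0.9528121948242188), (139.29176330566406, 196.80076599121094), 0.40292641520500183) z [134.3 159.1 194.9]
  floor n 337 slope a,b [ 0.0186 -0.0089] z 135.3
   b+ a [-108.8  -12.9] b [61.2 97.3] ztop 194.9
   b- a [-108.9  -10.9] b [-98.3 -64.9] ztop 194.7
  upright 1 a [ 0.2 21.1] b [51.3 86.5] 230.4
  upright -1 a [ 0.4 21.1] b [-88.5 -52. ] 230.4
scene 4642 rect ((-103.52521514892578, 0.07599639892578125), (193.75244140625, 205.6035614013672), 88.58618927001953) z [132.9 147.1 205.8]
  floor n 1813 slope a,b [0.0296 0.0013] z 134.4
   b+ a [-111.1  -11.8] b [60.2 94.5] ztop 194.8
   b- a [-111.4  -11.7] b [-96.9 -60.2] ztop 195.1
  upright 1 a [ 0.1 21.1] b [51.7 87.5] 230.2
  upright -1 a [ 0.5 22.2] b [-88.1 -52.2] 229.9
```

View pics/end.png

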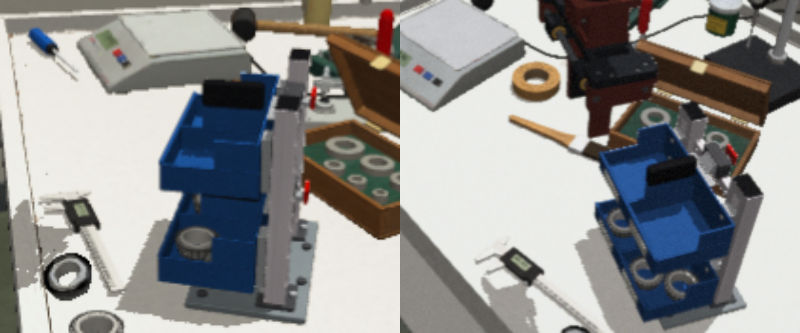

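The tray hangs in the top slots (left panel about (225,130)), drooping about 0.03 rad with its rim at home height. The gripper is clear, and the caliper, brush and tape look undisturbed.

```bash
python3 -c "
from workcell import ctrl
print(ctrl.close_job())"
```

```text
the job is handed in; nothing more can be done
None
```

The blue tray hangs in the rack's top slots, fully seated and released with the catch over its lip (an upward tug of about 7 N was held); the bench tools and tape roll look undisturbed, and the job was handed in at about 14 s.

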